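# Move the job tray to its bay and press its ticket holder behind the shelf lip

## Robot

A 7-joint arm with a two-finger parallel gripper is mounted at the origin on the work surface. World frame = base frame: x ahead of the robot, y to its left, z up, the work surface at z = 0. Lengths are in mm, angles in rad, forces in N, time in s.
With the tool pointing down it reaches from about 425 to 875 mm from the base axis. Payload 8.4 kg.
Tool frame: the origin (TCP) lies between the finger pads; the fingertips stand 22 mm ahead of it and the grasp point (between the pads) lies 3 mm ahead of it; z points along the fingers, x is the direction in which the jaws open and shut, and the axes are right-handed (so a half turn about z gives the same grasp; the last joint's range is limited). The gripper opens to 85 mm and grips with 20 to 120 N. Pads are 22 mm wide; open, the fingers measure 114 mm over their backs; the gripper's body (76 mm by 85 mm) begins 54 mm behind the grasp point. The pads swing forward as they close: fully open they stand 13 mm farther back than shut.
Start: joints at [-1.329, 0.333, 0.04, 1.465, -0.013, 1.343, -0.059], TCP at [217.257, 612.588, 253.308] pointing down, gripper open.
Joint ranges: [-2.58, 2.58], [-0.38, 2.09], [-1.3, 1.39], [0.25, 2.4], [-1.5, 4.64], [0.08, 2.09], [-2.65, 2.65]. Speed limits (rad/s): [2.22, 2.22, 2.79, 2.79, 3.14, 3.14, 3.14].

## Interface

Orientations are given as a 3x3 rotation matrix whose columns are the frame's x, y, z axes.
In Python, from workcell import env gives the robot as it stands. The module is installed in compiled form; this text tells all that it offers.
- The arm moves only by the shell command python3 -m pendant 'ROWS' [FORCE]. ROWS is JSON, a list of rows, each a list of 3 entries, a list of its own where there are three numbers: the turn, a rotation vector about the tool's x, y, z normalised to -1 to 1, where 1 is pi rad, then the shift along the tool's x, y, z normalised to -1 to 1, where 1 is 0.5 m, then the closure in counts, from 0 (fully open) to 255 (shut). In form: [[[wx, wy, wz], [x, y, z], fingers], ...]. A call has 1 to 20 rows; each row shifts and turns the pose as measured when the row begins, along the tool's axes as they then stand; what a row does not reach is not made up. A row lasts 1/8 s, in which the tool goes at most 62.5 mm and 10.7 degrees, less where a joint would pass 70% of its speed; a pose out of reach is approached as far as the arm can. A call with a number of a shift or a turn outside -1 to 1 is refused whole. A call with a gripper value outside its range is refused whole. The fingers move at their own pace and stop on an object; FORCE is the grip in N (left out, the last holds). Time passes only in rows, so rows that do not move let the fingers close. It gives the time, the measured TCP pose, the force and the opening at its end, in the units of the state.
- env.sense(): the state, without advancing time (a new reading comes with each control period).
- env.capture(name): name is "scene" or "side" or "wrist"; returns a dict with "image" (420x560x3 uint8, blue, green, red), "camera_matrix" (3x3 intrinsics, pixels), "pose" (4x4, takes a point from camera to world coordinates). Camera axes: x right, y up, looking along -z (the intrinsics and any distortion apply to the point x, -y, -z); pixel columns grow to the right and rows downward; lengths in mm; the calibration is good to about 2 mm. The wrist camera is an equidistant fisheye: a pixel r from the principal point sees the ray r / f radians off the axis. A picture is of the moment at which its call begins. There is no depth.
- env.close_job(): hands the job in, once; it reports no verdict.
The state is a dict: "time": time; "joint_pos": joint angles; "qd": joint speeds; "tau": joint torques, N m; "tool_pos": TCP position; "eef_rot": TCP orientation; "ft_force": force on the tool from outside, world axes, zero at the start; "torque": the same for the moment, N m; "grip_width": finger opening in mm.
Only numpy, scipy, OpenCV 4.12 (cv2) and the standard library are available. Lean on these libraries where they do the work, as an engineer would, in place of code of your own. Each camera call takes 0.05 s, during which the arm holds its last target. There are 200 camera calls.

## Task

Slide the blue covered watch tray sideways along the shelf onto the green spot, without lifting or tipping it, and let go of it. Then take the orange ticket holder out of the wooden rack and push its tongue down behind the front lip of the shelf, into the socket in front of that bay, ticket facing away from the trays, until its shoulders are fully home on the rail. Do not force it; finish while still gripping it and pressing it home against the rail's spring, so that I can lock the rail, and leave everything else where it stands.

Things in the scene. Friction and masses are not known exactly. Their poses are not given: they have to be found in the camera images.
- shelf: Low white fixed bench shelf, 160 deep (x) by 420 long (y); origin on the bench under its centre, x to the rear, z up. Board top at z = 95. Three bays marked by flat circles, 50 radius, centred at x = 0, y = +130 (black tray, its white ticket holder home in the rail), 0 and -130. Rear stop from x = 80, 18 above the board. Ticket rail along the front edge, see slot. All in mm
- green_spot: Flat green disc, 50 mm radius, on the shelf board: the bay to which the tray goes (the middle one or the one at y = -130 mm of the shelf). Origin at its centre on the board's top; axes parallel to the shelf's
- slot (a point): Middle of the mouth of the rail socket before the green spot: 87.5 mm in front of the disc's centre, 12 mm above the board, level with the tops of its lips (front 3, rear 3.5 mm thick). Slot 8 mm wide (x, rearward), 66 mm long (y) between black cheeks. A leaf spring lies 11 mm below the mouth; it pushes up with 2.8 N at first touch, 7.7 N when the holder is home, and lifts the holder if let go
- tray: Watch tray: blue round dish, 42 mm radius, 12 mm high, under a clear dust dome fixed to it (38 mm radius, top 36 mm above the underside) with a black knob on the axis, 16 mm diameter, from 40 to 62 mm above the underside. 0.18 to 0.35 kg, loose on the shelf in the other free bay. Origin: centre of its underside, z up
- holder: Orange ticket holder, 45 g, upright in the rack. Origin: middle of its tongue's tip; z up, x across its thickness, ticket (paper, red band) on its -x face. Tongue 4 mm thick, 60 wide, z 0 to 18, tip rounded; shoulder bar 14 thick, 70 wide, z 18 to 26; pane 10 thick, 70 wide, z 26 to 62: grip it there across its thickness. Home: bar on both lips, origin 18 mm below the mouth
- ticket (a point): middle of the face of the paper ticket on the holder: 5.5 mm to the holder's -x side and 44 mm above its origin
- rack: Wooden block fixed on the bench, 60 (x) by 110 (y) by 24 mm high, with a slot along y, 7 mm wide, 20 mm deep, in which the holder stands on its shoulders, ticket to the block's -x side. Origin: centre of its underside
- other_tray: a tray like the blue one but with a black dish, in the shelf's bay at y = +130 mm; leave it alone. Origin: centre of its underside
- drivers: round aluminium stand of 36 mm radius with six small screwdrivers, 100 mm high, loose on the bench; leave it alone. Origin: centre of its underside
- watch: wristwatch lying on the bench, case 40 mm across and 10 mm high, strap 164 mm long in all; leave it alone. Origin: centre of its underside
- loupe: black eye loupe, 36 mm across, 32 mm high, on the bench; leave it alone. Origin: centre of its underside
Not all that is in view belongs to the job. What is meant by the holder is not grey or yellow, and is the larger of those in its own colour.

How it is judged (in metres and radians):
On the way, in this order (a step that is already met when the one before it is completed fails the run):
1. the blue tray has been slid onto the green spot and let go (horizontal distance between tray and green_spot below 0.01 m and contact force between the fingers and tray below 0.2 N), for 0.2 s.
2. the holder's tongue is behind the lip, in the socket of that bay (z of holder in the frame of slot below -0.005 m and x of holder in the frame of slot between -0.004 and 0.004 m and y of holder in the frame of slot between -0.006 and 0.006 m), for 0.1 s.
At the end, for the whole second after the job is handed in: Blue tray flat and untouched within 10 mm of the green spot. Holder in the socket before that spot, ticket facing away from the trays, upright within 0.12 rad, tongue at least 16 mm below the mouth (home is 18), at rest, still gripped and pressed on rail and spring with over 5 N (all of step 1 and angle between tray's own z axis and vertical below 0.05 rad and z of holder in the frame of slot below -0.016 m and x of holder in the frame of slot between -0.004 and 0.004 m and y of holder in the frame of slot between -0.006 and 0.006 m and x of ticket in the frame of slot below 0 m and angle between holder's own z axis and vertical below 0.12 rad and contact force between holder and shelf above 5 N and contact force between the fingers and holder above 3 N and linear speed of holder below 0.01 m/s); the arm keeps its last pose, push and grip.
It fails at once if the blue tray is lifted more than 6 mm off the shelf board (z of tray in the frame of shelf above 0.101 m).
It fails at once if the blue tray is tipped (angle between tray's own z axis and vertical above 0.15 rad).
It fails at once if the holder is forced: more than 40 N between it and the shelf (contact force between holder and shelf above 40 N).
It fails at once if the black tray is moved (distance of other_tray from where it was at the start of the episode above 0.012 m or angle between other_tray's own z axis and vertical above 0.2 rad).
It fails at once if the screwdriver stand, the watch or the loupe is moved or knocked over (distance of any of drivers, watch, loupe from where it was at the start of the episode above 0.015 m or angle between drivers's own z axis and vertical above 0.2 rad or angle between loupe's own z axis and vertical above 0.3 rad).
It also fails if it takes over 56 s, if anything falls off the work surface, if the arm or the gripper's body presses on something with over 40 N, if the wrist force passes 120 N, or if a joint passes its speed limit or range.

## Working session

There is one attempt and no reset: what is moved stays moved. The work goes in short steps, Python scripts to look and compute and a shell command to move; the robot and the scene stay as the last step left them, time stands still between calls to the robot, and variables do not carry over. Pictures are saved under pics/ and viewed, about 8 in all and at most 12, crops included, and the job is handed in when it is done.

```bash
mkdir -p pics
cat > h.py <<'E'
import numpy as np, cv2
from workcell import env
def grab(n,f=None):
    c=env.capture(n); im=np.array(c["image"]); 
    if f: cv2.imwrite("pics/"+f,im)
    np.savez("pics/last_%s.npz"%n,im=im,K=c["camera_matrix"],P=c["pose"]); return im,np.array(c["camera_matrix"]),np.array(c["pose"])
def load(n):
    d=np.load("pics/last_%s.npz"%n); return d["im"],d["K"],d["P"]
def ray(K,P,uv,fish=False):
    x=(uv[0]-K[0,2])/K[0,0]; y=(uv[1]-K[1,2])/K[1,1]
    if fish:
        r=np.hypot(x,y); s=np.sin(r)/r if r>1e-9 else 1; d=np.array([x*s,-y*s,-np.cos(r)])
    else: d=np.array([x,-y,-1.])
    return P[:3,3],P[:3,:3]@d
def onz(K,P,uv,z,fish=False):
    o,d=ray(K,P,uv,fish); return o+d*(z-o[2])/d[2]
def proj(K,P,p,fish=False):
    q=P[:3,:3].T@(np.asarray(p,float)-P[:3,3]); q=np.array([q[0],-q[1],-q[2]])
    if fish:
        h=np.hypot(q[0],q[1]); t=np.arctan2(h,q[2]); x,y=q[:2]/h*t if h>0 else (0,0)
    else: x,y=q[:2]/q[2]
    return np.array([K[0,0]*x+K[0,2],K[1,1]*y+K[1,2]])
def blobs(im,lo,hi,amin=40):
    m=cv2.inRange(cv2.cvtColor(im,cv2.COLOR_BGR2HSV),lo,hi)
    n,l,s,c=cv2.connectedComponentsWithStats(m)
    return [(s[i].tolist(),c[i].round(1).tolist()) for i in range(1,n) if s[i,4]>=amin],l,m
E
python3 - <<'E'
from h import *
for n in("scene","side","wrist"):
    im,K,P=grab(n); print(n,K.tolist(),P.round(3).tolist())
    globals()[n]=im
cv2.imwrite("pics/a.png",scene);cv2.imwrite("pics/b.png",side)
cv2.imwrite("pics/c.png",wrist)
s=env.sense();print(s["time"],s["eef_rot"],s["ft_force"],s["grip_width"])
E
```

```text
scene [[457.9307614478509, 0.0, 278.4166015395694], [0.0, 457.9307614478509, 206.05090666487231], [0.0, 0.0, 1.0]] [[-0.514, -0.522, 0.681, 1375.345], [0.858, -0.313, 0.408, 468.72], [-0.0, 0.794, 0.608, 834.247], [0.0, 0.0, 0.0, 1.0]]
side [[415.5404546300556, 0.0, 280.75252507721314], [0.0, 415.5404546300556, 209.8002962159471], [0.0, 0.0, 1.0]] [[0.992, 0.087, -0.096, 440.33], [-0.13, 0.72, -0.681, -685.836], [0.01, 0.688, 0.726, 774.122], [0.0, 0.0, 0.0, 1.0]]
wrist [[325.19226210127806, 0.0, 283.4586044028457], [0.0, 325.19226210127806, 210.03910050063396], [0.0, 0.0, 1.0]] [[0.334, -0.894, -0.3, 141.247], [0.942, 0.317, 0.108, 639.151], [-0.001, -0.318, 0.948, 372.051], [0.0, 0.0, 0.0, 1.0]]
0.15 [[ 3.34258491e-01  9.42481362e-01 -3.78601471e-04]
 [ 9.42480525e-01 -3.34258700e-01 -1.25724454e-03]
 [-1.31148038e-03  6.34201501e-05 -9.99999138e-01]] [ 0.71736958 -0.59919048 -0.32136736] 85.1143817615103
```

View pics/a.png

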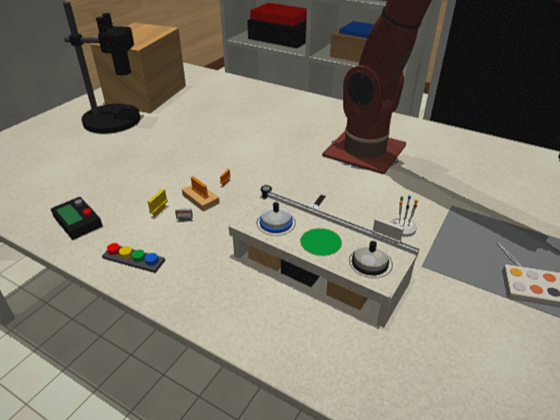

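View pics/b.png

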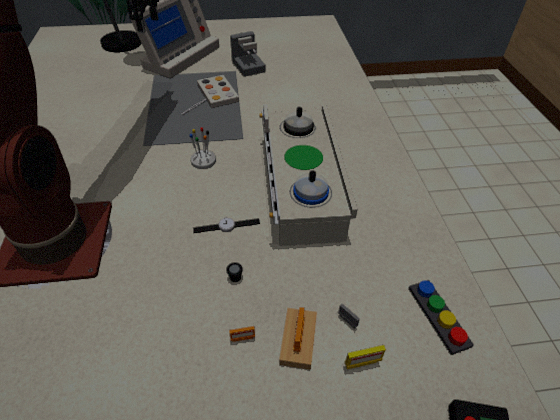

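Scene view: the shelf stands with its rail toward the robot. The blue tray is at about (276,220), green at (321,241), black at (371,260), and the rack with the orange holder at (200,190). A smaller orange decoy is at (225,177). Side view: blue (311,190), green (303,158), rack (299,337).

Run:
```python
from h import *
for n in("scene","side"):
    im,K,P=load(n); print(n)
    b,l,m=blobs(im,(50,120,60),(75,255,255),150)
    for s,c in b: print(" green",s,c,onz(K,P,c,95).round(1))
    b,l,m=blobs(im,(100,120,50),(125,255,255),60)
    for s,c in b: print(" blue",s,c,onz(K,P,c,103).round(1))
    b,l,m=blobs(im,(5,190,120),(18,255,255),25)
    for s,c in b:
        print(" or",s,c,onz(K,P,c,50).round(1))
    big=cv2.resize(im[140:300,150:430] if n=="scene" else im[90:390,180:400],None,fx=2.5 if n=="scene" else 2,fy=2.5 if n=="scene" else 2,interpolation=cv2.INTER_CUBIC)
    cv2.imwrite("pics/z_%s.png"%n,big)
```

```text
scene
 green [57, 204, 26, 21, 303] [69.2, 214.2] [ 856.9 -474.8   95. ]
 green [301, 229, 40, 26, 839] [320.6, 241.5] [616.3 132.1  95. ]
 blue [339, 21, 35, 17, 376] [356.7, 28.8] [-981.9 -460.5  103. ]
 blue [260, 217, 32, 15, 140] [275.1, 226.8] [633.8  14.5 103. ]
 blue [144, 253, 14, 13, 142] [150.9, 258.8] [ 876.4 -169.8  103. ]
 or [192, 177, 14, 10, 37] [198.2, 181.6] [ 518.2 -328.2   50. ]
 or [194, 188, 14, 10, 25] [200.0, 192.9] [ 561.4 -286.7   50. ]
side
 green [285, 146, 38, 24, 722] [303.5, 157.2] [612.4 129.1  95. ]
 green [429, 295, 16, 14, 166] [436.5, 301.5] [ 789.1 -317.5   95. ]
 blue [145, 5, 42, 43, 936] [166.5, 26.6] [222.6 948.  103. ]
 blue [294, 185, 35, 18, 123] [310.3, 196.6] [602.2 -22.3 103. ]
 blue [419, 281, 16, 13, 161] [426.3, 287.0] [ 777.8 -289.3  103. ]
 or [295, 308, 9, 33, 155] [299.4, 324.0] [ 532.9 -307.6   50. ]
 or [230, 327, 24, 6, 50] [241.1, 329.4] [ 422.  -304.9   50. ]
```

View pics/z_scene.png

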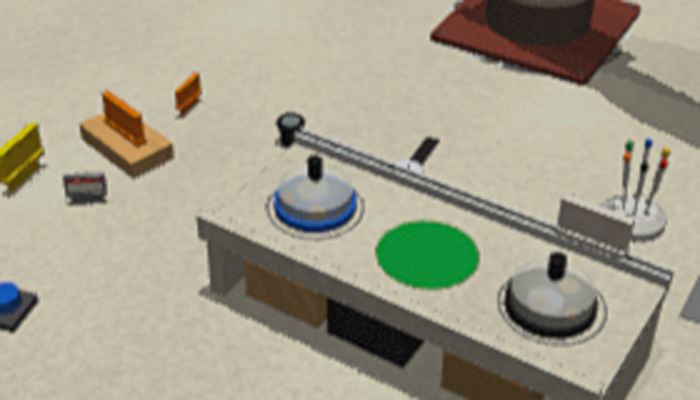

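View pics/z_side.png

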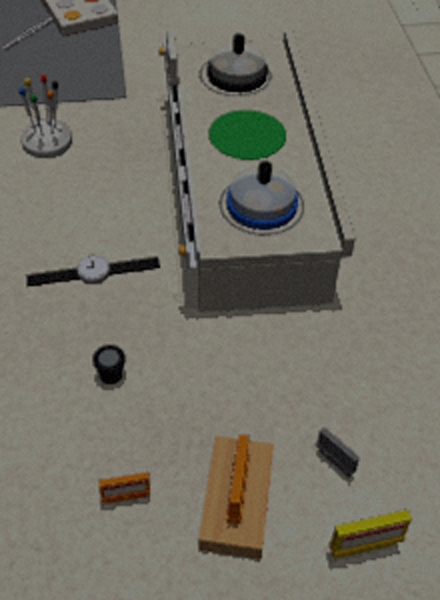

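Run:
```python
from h import *
S=load("scene")[1:];D=load("side")[1:]
s=lambda x,y:(150+x/2.5-.3,140+y/2.5-.3); d=lambda x,y:(180+x/2-.25,90+y/2-.25)
def two(a,b):
    o1,d1=ray(*S,a);o2,d2=ray(*D,b);d1/=np.linalg.norm(d1);d2/=np.linalg.norm(d2)
    t=np.linalg.lstsq(np.c_[d1,-d2],o2-o1,rcond=None)[0];p,q=o1+d1*t[0],o2+d2*t[1];return ((p+q)/2).round(1),round(np.linalg.norm(p-q),1)
print("green",two((320.6,241.5),(303.5,157.2)))
print("blueknob",two(s(315,168),d(265,172)))
print("blackknob",two(s(557,266),d(238,44)))
print("holder top far/near",two(s(104,93),d(243,436)),)
for a in((217,437),(273,442),(262,555),(202,541)):print("rack",onz(*D,d(*a),24).round(1))
for a in((81,130),(112,113),(172,155),(137,172)):print("rack sc",onz(*S,s(*a),24).round(1))
for n in("scene","side"):
    im,K,P=load(n)
    x,y,w,h=(185,170,30,30) if n=="scene" else (285,300,30,40)
    sub=im[y:y+h,x:x+w].astype(int)
    hsv=cv2.cvtColor(im,cv2.COLOR_BGR2HSV)
    m=cv2.inRange(hsv,(5,215,60),(18,255,255))[y:y+h,x:x+w]
    print("\n".join("".join("#" if v else "." for v in r) for r in m))
```

```text
green (array([613.3, 131.3,  92.7]), np.float64(1.0))
blueknob (array([609. ,   2. , 144.3]), np.float64(1.1))
blackknob (array([619.7, 260.5, 143.7]), np.float64(1.4))
holder top far/near (array([ 545.7, -309.4,   95.7]), np.float64(27.1))
rack [ 519.3 -256.6   24. ]
rack [ 574.8 -269.3   24. ]
rack [ 543.  -382.1   24. ]
rack [ 490.2 -362.2   24. ]
rack sc [ 557.4 -362.3   24. ]
rack sc [ 509.9 -353.1   24. ]
rack sc [ 541.3 -237.1   24. ]
rack sc [ 588.4 -252.1   24. ]
..............................
..............................
..............................
..............................
..............................
..............................
..............................
.......##.....................
.......###....................
.......#####..................
.......######.................
.......########...............
........########..............
........#########.............
........###########...........
........############..........
........#############.........
.......##############.........
.......##############.........
........#############.........
...
[... 846 characters left out ...]
..#####...........
..............#####...........
..............#####...........
.............######...........
.............######...........
............#######...........
.............######...........
............#######...........
.............#####............
.............#####............
.............#####............
............######............
............######............
............######............
............##..##............
............####.#............
............#####.............
............#####.............
...........######.............
...........######.............
...........######.............
...........######.............
..........###.###.............
```

Measured: green spot (613.5,131), blue knob (609,2), shelf yaw about -2.3°, and rack yaw about -15.5°. Next I travel over to the tray.

```bash
python3 -m pendant '[[[0,0,0],[-0.074,0.0955,0],0],[[0,0,0],[-0.074,0.0955,0],0],[[0,0,0],[-0.074,0.0955,0],0],[[0,0,0],[-0.074,0.0955,0],0],[[0,0,0],[-0.074,0.0955,0],0],[[0,0,0],[-0.074,0.0955,0],0],[[0,0,0],[-0.074,0.0955,0],0],[[0,0,0],[-0.074,0.0955,0],0],[[0,0,0],[-0.074,0.0955,0],0],[[0,0,0],[-0.074,0.0955,0],0],[[0,0,0.055],[0,0,0],0],[[0,0,0.055],[0,0,0],0]]' 20
cat > st.py <<'E'
import sys
from h import *
s=env.sense();R=np.array(s["eef_rot"]);p=np.array(s["tool_pos"])
print("t",round(s["time"],2),"p",p.round(1),"yaw",np.degrees(np.arctan2(R[1,0],R[0,0])).round(2),"z",R[:,2].round(4),"f",np.round(s["ft_force"],2),"w",round(s["grip_width"],1),"q",np.round(s["joint_pos"],2))
if len(sys.argv)>3:
    d=R.T@(np.array(list(map(float,sys.argv[1:4])))-p); print("tool shift /500:",(d/500).round(4),"mm",d.round(1))
if len(sys.argv)>4:
    w=(-np.degrees(np.arctan2(R[1,0],R[0,0]))+float(sys.argv[4])); print("turn z total norm:",round(-w/180,4))
    Z=R[:,2]; t=R.T@np.cross(Z,[0,0,-1]); print("level turn norm",(t/np.pi).round(4))
E
python3 st.py 609 2 260 -2.3
```

```text
time: 1.65
tool_pos: [552.1, 86.0, 250.2]
eef_rot: [[0.638, 0.77, -0.002], [0.77, -0.638, -0.003], [-0.004, 0.001, -1.0]]
ft_force: [0.2, 0.7, -0.3]
grip_width: 85.3
t 1.65 p [552.1  86.  250.2] yaw 50.32 z [-0.0018 -0.0032 -1.    ] f [ 0.25  0.66 -0.3 ] w 85.3 q [-0.7   0.16  0.52  1.72 -0.08  1.29  0.72]
tool shift /500: [-0.0567  0.1949 -0.0193] mm [-28.3  97.5  -9.6]
turn z total norm: 0.2923
level turn norm [ 0.0002  0.0011 -0.    ]
```

```bash
python3 -m pendant '[[[0,0,0.0585],[0,0,0],0],[[0,0,0.0585],[0,0,0],0],[[0,0,0.0585],[0,0,0],0],[[0,0,0.0585],[0,0,0],0],[[0,0,0.0585],[0,0,0],0],[[0,0,0],[0.0603,0.0816,0],0],[[0,0,0],[0.0603,0.0816,0],0],[[0,0,0],[0,0,0],0]]' >/dev/null; python3 st.py 609 2 200 -2.3
python3 - <<'E'
from h import *
im,K,P=grab("wrist","w1.png")
s=env.sense();R=np.array(s["eef_rot"]);print(P.round(3).tolist(), proj(K,P,(609,2,157),1),proj(K,P,(613.5,131,95),1))
b,l,m=blobs(im,(50,120,60),(75,255,255),150)
for q,c in b: print("green",q,c,onz(K,P,c,95,1).round(1))
b,l,m=blobs(im,(100,120,50),(125,255,255),60)
for q,c in b: print(" blue",q,c,onz(K,P,c,103,1).round(1))
E
```

```text
t 2.65 p [607.6  -0.7 248.5] yaw -3.41 z [-0.0049 -0.0037 -1.    ] f [-0.38  0.26 -0.12] w 85.0 q [-0.61  0.29  0.66  1.6  -0.18  1.32  0.02]
tool shift /500: [ 0.0028 -0.006   0.0969] mm [ 1.4 -3.  48.5]
turn z total norm: -0.0062
level turn norm [0.0013 0.0015 0.    ]
[[0.998, 0.055, 0.023, 614.173], [-0.06, 0.945, 0.321, 80.702], [-0.004, -0.322, 0.947, 367.695], [0.0, 0.0, 0.0, 1.0]] [284.01654148 220.05511212] [280.31422258  44.41875212]
green [223, 0, 120, 105, 10297] [282.7, 49.5] [615.2 126.5  95. ]
 blue [238, 152, 97, 59, 745] [285.9, 168.2] [611.9  27.4 103. ]
```

View pics/w1.png

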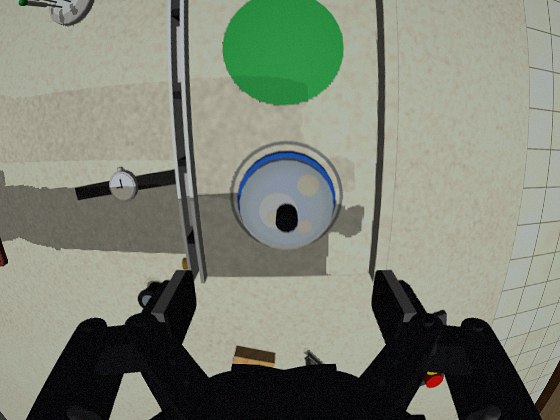

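The wrist view shows the knob at (287,217), the green disc at (283,50) and the rail left at x≈185. All agree with the estimates to within about 3 mm.

Run:
```python
from h import *
im,K,P=load("wrist")
g=cv2.cvtColor(im,cv2.COLOR_BGR2GRAY); m=(g[190:245,265:310]<35).astype(np.uint8)
n,l,s,c=cv2.connectedComponentsWithStats(m); i=1+np.argmax(s[1:,4]); x,y,w,h=s[i,:4]; x+=265;y+=190; print(x,y,w,h)
print("mid", onz(K,P,(x+w/2,y+h/2),146,1).round(1),"bottom of top",onz(K,P,(x+w/2,y+h),157,1).round(1),"left/right at 157",onz(K,P,(x,y+h-8),157,1).round(1),onz(K,P,(x+w,y+h-8),157,1).round(1))
# rail lines: lip edges at several rows
for r in(20,60,100,140,170,200,230): print(r, "".join("%4d"%v for v in g[r,165:215:2]))
```

```text
276 204 22 28
mid [ 6.11e+02 -6.00e-01  1.46e+02] bottom of top [610.6  -7.1 157. ] left/right at 157 [ 6.033e+02 -6.000e-01  1.570e+02] [618.5  -1.5 157. ]
20  169 170 176  54  48  52  35  74 174 155  51  47 171 170 170 171 170 168 166 169 170 171 174 174 167
60  171 173 179  99  47  47 162 171 177 177  49  45 155 176 172 170 179 171 173 168 173 177 175 174 169
100  160 164 175 179  69  52  54  54  66 177 161  47  41 165 161 165 164 163 158 164 167 172 173 168 171
140  163 164 163 164 178 112  54  48  49  43 186 184  53  49 160 165 165 165 171 172 167 161 159 158 157
170  142 118  90  44  16 173 167  43  49  49  50 163 181  50  45 108 158 162 163 162 164 169 165 161 158
200  112 108 105 104 103 104 104 111  81  55  59 101  99 106  91  53  42 108 106 107 107 106 105 102 106
230  100 104 104 106 107 105 107 107 105 120  73  54  55  45  79 123  80  51  71 110 111 108 107 106 106
```

```bash
python3 -m pendant '[[[0.0013,0.0015,-0.006],[0.0055,-0.003,0.06],0],[[0,0,0],[0,0,0.06],0],[[0,0,0],[0,0,0.054],0],[[0,0,0],[0,0,0],0]]' 20 >/dev/null; python3 st.py 610.5 0.5 161 -2.3
```

```text
t 3.2 p [608.4   8.6 158.9] yaw -1.82 z [-0.0015  0.0047 -1.    ] f [ 0.    0.38 -0.88] w 85.2 q [-0.59  0.36  0.63  1.71 -0.24  1.15  0.07]
tool shift /500: [ 0.0047  0.016  -0.0042] mm [ 2.3  8.  -2.1]
turn z total norm: 0.0026
level turn norm [-0.0015  0.0005 -0.    ]
```

```bash
python3 -m pendant '[[[-0.0015,0.0005,0.0026],[0.0047,0.016,-0.004],0],[[0,0,0],[0,0,0],0]]' >/dev/null; python3 st.py 610.5 0.5 161 -2.3
```

```text
t 3.45 p [611.4   0.9 163.3] yaw -2.25 z [ 2.4e-03  4.0e-04 -1.0e+00] f [ 0.27 -1.39 -0.35] w 85.4 q [-0.59  0.36  0.64  1.7  -0.23  1.15  0.08]
tool shift /500: [-0.0017  0.0009  0.0046] mm [-0.9  0.5  2.3]
turn z total norm: 0.0003
level turn norm [-0.0001 -0.0008  0.    ]
```

```bash
python3 -m pendant '[[[0,0,0],[-0.001,0,0.005],120],[[0,0,0],[0,0,0],180],[[0,0,0],[0,0,0],255],[[0,0,0],[0,0,0],255],[[0,0,0],[0,0,0],255],[[0,0,0],[0,0,0],255],[[0,0,0],[0,0,0],255]]' 20 >/dev/null; python3 st.py 616 130 161 -2.3
```

```text
t 4.33 p [611.3   1.1 162.3] yaw -2.26 z [ 0.004   0.0012 -1.    ] f [-1.1   0.06 -0.12] w 14.9 q [-0.59  0.36  0.64  1.71 -0.23  1.15  0.08]
tool shift /500: [-0.0007 -0.258   0.0029] mm [  -0.4 -129.     1.4]
turn z total norm: 0.0002
level turn norm [-0.0004 -0.0013 -0.    ]
```

```bash
python3 -m pendant '[[[0,0,0],[0,-0.02,0.001],255],[[0,0,0],[0,-0.03,0],255],[[0,0,0],[0,-0.03,0],255]]' >/dev/null; python3 st.py 616 130.8 161.5 -2.3
```

```text
t 4.7 p [613.4  39.3 162.3] yaw -2.5 z [ 0.0053 -0.0014 -1.    ] f [-0.38 -4.44  2.07] w 15.0 q [-0.64  0.36  0.62  1.7  -0.23  1.15  0.01]
tool shift /500: [-0.0028 -0.1831  0.0014] mm [ -1.4 -91.6   0.7]
turn z total norm: -0.0011
level turn norm [ 0.0004 -0.0017  0.    ]
```

```bash
python3 -m pendant '[[[0.0004,-0.0015,0],[0,-0.03,0],255],[[0,0,0],[0,-0.03,0],255],[[0,0,0],[0,-0.03,0],255],[[0,0,0],[0,-0.03,0],255],[[0,0,0],[0,-0.02,0],255]]' >/dev/null; python3 st.py 616 130.8 161.5 -2.3
```

```text
t 5.33 p [616.6 115.  162.4] yaw -2.4 z [ 4.e-04 -4.e-04 -1.e+00] f [-0.76 -7.    7.52] w 15.1 q [-0.72  0.39  0.6   1.66 -0.23  1.16 -0.11]
tool shift /500: [-0.0025 -0.0315  0.0018] mm [ -1.3 -15.8   0.9]
turn z total norm: -0.0005
level turn norm [ 0.0001 -0.0001 -0.    ]
```

```bash
python3 -m pendant '[[[0,0,0],[-0.001,-0.02,0],255],[[0,0,0],[0,-0.0115,0],255],[[0,0,0],[0,0,0],255]]' >/dev/null; python3 st.py 616 130.8 161.5 -2.3;  python3 - <<'E'
from h import *
for n in("scene","side","wrist"):
    im,K,P=grab(n,"t_%s.png"%n);print(n,"pred green (614,131,95)",proj(K,P,(614,131.2,95),n=="wrist").round(1))
    b,l,m=blobs(im,(50,100,40),(75,255,255),15)
    for q,c in b: print(" green",q,c)
E
```

```text
t 5.7 p [616.6 132.7 162.3] yaw -2.35 z [ 1.e-04  1.e-04 -1.e+00] f [-0.91 -0.02  1.18] w 14.7 q [-0.74  0.4   0.59  1.65 -0.24  1.17 -0.14]
tool shift /500: [-0.001   0.0039  0.0016] mm [-0.5  1.9  0.8]
turn z total norm: -0.0003
level turn norm [-0. -0. -0.]
scene pred green (614,131,95) [320.7 240.8]
 green [57, 204, 26, 21, 320] [69.2, 214.2]
 green [301, 233, 41, 23, 118] [319.3, 246.5]
 green [132, 250, 13, 12, 130] [137.9, 255.3]
side pred green (614,131,95) [304.  156.6]
 green [285, 149, 38, 21, 146] [301.7, 162.7]
 green [429, 295, 16, 15, 181] [436.4, 301.8]
 green [480, 417, 15, 3, 27] [485.4, 418.4]
wrist pred green (614,131,95) [277.5 240.6]
 green [203, 165, 155, 126, 2935] [267.0, 204.5]
```

```bash
python3 -m pendant '[[[0,0,0],[0,0.003,0],255],[[0,0,0],[0,0,0],150],[[0,0,0],[0,0,0],0],[[0,0,0],[0,0,0],0],[[0,0,0],[0,0,-0.06],0],[[0,0,0],[0,0,-0.06],0],[[0,0,0],[0,0,-0.05],0],[[0,0,0],[0,0,0],0]]' >/dev/null; python3 st.py;  python3 - <<'E'
from h import *
im,K,P=grab("wrist","w2.png")
b,l,m=blobs(im,(50,100,40),(75,255,255),50)
for q,c in b: print(" green",q,c)
# angular gap of green ring: blue dish contour at z 107 vs green outer at 95
hsv=cv2.cvtColor(im,cv2.COLOR_BGR2HSV)
bl=cv2.inRange(hsv,(100,100,40),(125,255,255))
for name,mm,z in(("green",m,95),("blue",bl,101)):
    ys,xs=np.nonzero(mm); k=(abs(xs-280)<110)&(abs(ys-210)<110); pts=np.array([onz(K,P,(x,y),z,1)[:2] for x,y in zip(xs[k],ys[k])])
    print(name,pts.min(0).round(1),pts.max(0).round(1),((pts.min(0)+pts.max(0))/2).round(1))
E
```

```text
t 6.85 p [616.1 130.1 248.7] yaw -2.45 z [-0.0015  0.     -1.    ] f [-0.53  0.34 -0.43] w 85.4 q [-0.76  0.33  0.61  1.55 -0.19  1.33 -0.17]
 green [226, 144, 112, 107, 1813] [272.7, 181.4]
 green [406, 400, 14, 12, 102] [412.5, 405.6]
green [565.9  80.2] [664.4 178.6] [615.1 129.4]
blue [575.  117.2] [659.1 171.7] [617.  144.5]
```

View pics/w2.png

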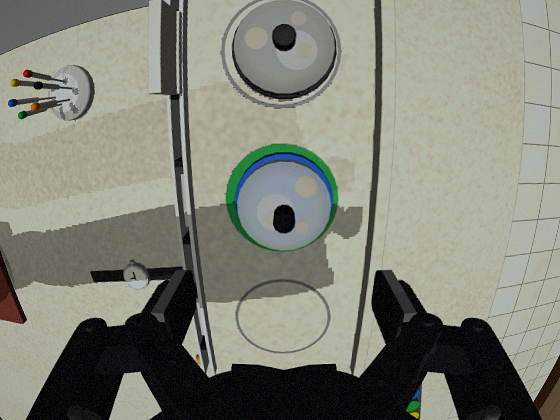

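The tray sits on the green spot with an even green ring, about 2 mm off centre. Now to the rack.

```bash
python3 -m pendant '[[[0,0,0],[-0.014,0.099,0],0],[[0,0,0],[-0.014,0.099,0],0],[[0,0,0],[-0.014,0.099,0],0],[[0,0,0],[-0.014,0.099,0],0],[[0,0,0],[-0.014,0.099,0],0],[[0,0,0],[-0.014,0.099,0],0],[[0,0,0],[-0.014,0.099,0],0],[[0,0,0],[-0.014,0.099,0],0],[[0,0,0],[-0.014,0.09,0],0],[[0,0,0.037],[0,0,0],0],[[0,0,0.037],[0,0,0.04],0],[[0,0,0],[0,0,0.04],0],[[0,0,0],[0,0,0],0]]' >/dev/null; python3 st.py 535 -310 200 -15.5;  python3 - <<'E'
from h import *
im,K,P=grab("wrist","w3.png")
b,l,m=blobs(im,(4,180,100),(18,255,255),60)
for q,c in b: print(" or",q,c,onz(K,P,c,68,1).round(1))
E
```

```text
t 8.53 p [ 522.9 -319.9  190.2] yaw -16.19 z [-0.0244  0.     -0.9997] f [-0.32 -0.21  0.44] w 85.6 q [-0.18  0.4   0.84  1.66 -0.3   1.24  0.44]
tool shift /500: [ 0.0173 -0.0255 -0.0201] mm [  8.6 -12.8 -10.1]
turn z total norm: -0.0038
level turn norm [ 0.0022  0.0075 -0.    ]
 or [290, 151, 17, 92, 1205] [297.7, 196.6] [ 535.  -312.2   68. ]
 or [156, 199, 47, 22, 321] [178.6, 209.1] [ 439.  -295.7   68. ]
```

View pics/w3.png

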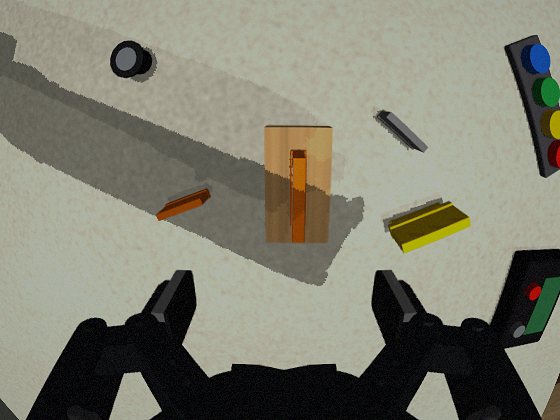

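The wrist view shows the holder at (298,197), upright in the image like the rack. Its thin ticket fringe is on the left, the robot side.

Run:
```python
from h import *
im,K,P=load("wrist")
for r in(156,164,172,185,200,215,230,240): print(r," ".join("%d,%d,%d"%tuple(v) for v in im[r,286:310:2]))
g=im[:,:,2].astype(int); print([tuple(map(int,im[r,298])) for r in range(145,162,2)],[tuple(map(int,im[r,300])) for r in range(238,247)])
b,l,m=blobs(im,(4,180,100),(18,255,255),60)
e=[]
for r in range(172,242,4):
    xs=np.nonzero(m[r,280:312])[0]+280; e.append((r,xs.min(),xs.max()+1))
R=[onz(K,P,(x2,r),68,1)[:2] for r,x1,x2 in e]; R=np.array(R); f=np.polyfit(R[:,1],R[:,0],1); print("right edge",R[0].round(1),R[-1].round(1),"angle of x axis deg",-np.degrees(np.arctan(f[0])).round(2))
print("near end",onz(K,P,(299.5,243),68,1).round(1))
```

```text
156 73,121,155 76,125,162 34,81,139 0,86,152 2,35,80 8,37,81 1,33,77 13,32,71 3,33,72 0,46,90 43,92,153 76,132,169
164 71,120,158 80,129,167 28,75,129 53,54,78 5,107,176 6,101,176 15,103,177 27,106,180 17,106,178 2,99,178 47,77,114 81,130,169
172 72,119,155 75,127,164 11,69,128 141,139,155 13,105,176 11,101,178 14,105,180 9,101,176 0,99,173 0,99,175 61,101,136 81,132,171
185 45,69,89 45,72,93 2,49,102 93,96,104 14,105,179 0,99,176 0,97,175 0,99,176 10,104,179 3,95,176 40,62,79 35,64,88
200 46,74,98 47,71,95 16,51,109 58,77,90 0,52,121 8,52,118 0,49,115 0,51,116 0,55,117 16,53,116 55,85,109 51,84,108
215 44,76,99 42,68,90 6,49,114 47,71,99 10,57,125 11,56,121 23,64,124 8,59,128 0,62,138 0,54,121 50,83,107 52,85,112
230 43,75,98 46,83,107 55,89,118 26,60,108 0,68,141 3,63,138 1,60,137 0,62,138 9,68,142 30,60,99 53,85,111 52,86,111
240 53,86,112 55,88,115 58,89,115 10,53,119 0,64,138 0,59,136 3,60,138 8,64,139 0,60,140 29,63,88 57,89,118 53,86,114
[(85, 134, 173), (84, 135, 174), (56, 90, 122), (0, 28, 75), (0, 37, 78), (0, 34, 78), (0, 21, 56), (22, 110, 181), (4, 102, 177)] [(0, 63, 134), (0, 60, 136), (8, 64, 139), (10, 63, 141), (41, 76, 127), (87, 100, 110), (102, 111, 113), (100, 111, 113), (103, 112, 116)]
right edge [ 546.3 -295.2] [ 530.2 -349. ] angle of x axis deg -16.69
near end [ 526.  -350.6   68. ]
```

```bash
python3 -m pendant '[[[0.0022,0.0075,0.002],[0.0235,-0.0075,0.04],0],[[0,0,0],[0,0,0.04],0],[[0,0,0],[0,0,0.03],0],[[0,0,0],[0,0,0],0]]' >/dev/null; python3 st.py 536 -317 57 -16.6
```

```text
t 9.07 p [ 535.7 -320.2  135.2] yaw -16.48 z [ 0.0024 -0.0012 -1.    ] f [ 0.02 -0.51  0.12] w 85.6 q [-0.15  0.46  0.81  1.7  -0.36  1.13  0.47]
tool shift /500: [-0.0017 -0.0064  0.1565] mm [-0.9 -3.2 78.2]
turn z total norm: 0.0006
level turn norm [ 0.0002 -0.0009  0.    ]
```

```bash
python3 -m pendant '[[[0,-0.0009,0.0006],[-0.0015,-0.006,0.05],0],[[0,0,0],[0,0,0.05],0],[[0,0,0],[0,0,0.045],0],[[0,0,0],[0,0,0],0]]' >/dev/null; python3 st.py 536 -317 57 -16.6
```

```text
t 9.57 p [ 537.1 -318.4   63.9] yaw -16.58 z [ 0.0025 -0.002  -1.    ] f [ 0.18 -0.71  0.04] w 85.2 q [-0.11  0.55  0.75  1.76 -0.43  1.01  0.51]
tool shift /500: [-0.003  -0.0021  0.0138] mm [-1.5 -1.   6.9]
turn z total norm: 0.0001
level turn norm [ 0.0004 -0.0009 -0.    ]
```

```bash
python3 -m pendant '[[[0,-0.0009,0],[-0.003,-0.002,0.0138],0],[[0,0,0],[0,0,0],0]]' >/dev/null; python3 st.py 536 -317 57 -16.6; python3 -m pendant '[[[0,0,0],[0,0,0],130],[[0,0,0],[0,0,0],180],[[0,0,0],[0,0,0],210],[[0,0,0],[0,0,0],255],[[0,0,0],[0,0,0],255],[[0,0,0],[0,0,0],255],[[0,0,0],[0,0,0],255]]' 40 >/dev/null;python3 st.py 536 -317 57 -16.6
```

```text
t 9.82 p [ 536.8 -317.7   58.8] yaw -16.58 z [ 0.0019 -0.0022 -1.    ] f [-0.35 -0.8  -0.68] w 85.5 q [-0.11  0.55  0.75  1.76 -0.44  1.    0.52]
tool shift /500: [-0.002  -0.0009  0.0036] mm [-1.  -0.4  1.8]
turn z total norm: 0.0001
level turn norm [ 0.0005 -0.0008  0.    ]
t 10.7 p [ 534.6 -317.5   59.5] yaw -16.63 z [-1.5e-03 -2.0e-04 -1.0e+00] f [-0.17 -0.79 -0.21] w 9.4 q [-0.11  0.55  0.75  1.76 -0.44  1.    0.52]
tool shift /500: [ 0.0024 -0.0018  0.0049] mm [ 1.2 -0.9  2.5]
turn z total norm: -0.0001
level turn norm [ 0.0002  0.0004 -0.    ]
```

```bash
python3 -m pendant '[[[0,0,0],[0,0,-0.03],255],[[0,0,0],[0,0,-0.06],255],[[0,0,0],[0,0,-0.08],255],[[0,0,0],[0,0,-0.09],255],[[0,0,0],[0,0,-0.08],255],[[0,0,-0.04],[0,0,0],255],[[0,0,-0.039],[0,0,0],255],[[0,0,0],[0,0,0],255]]' >/dev/null;python3 st.py 528 133 230 -2.4
```

```text
t 11.7 p [ 536.  -319.2  244. ] yaw -2.16 z [ 0.0067 -0.0043 -1.    ] f [ 0.78  0.38 -0.02] w 9.8 q [-0.17  0.35  0.81  1.58 -0.26  1.31  0.64]
tool shift /500: [-0.0503 -0.9033  0.0241] mm [ -25.2 -451.7   12. ]
turn z total norm: 0.0013
level turn norm [ 0.0013 -0.0022 -0.    ]
```

```bash
python3 -m pendant '[[[0.0013,-0.0022,0.0013],[-0.003,-0.05,0],255],[[0,0,0],[-0.006,-0.1,0],255],[[0,0,0],[-0.006,-0.1,0],255],[[0,0,0],[-0.006,-0.1,0],255],[[0,0,0],[-0.006,-0.1,0],255],[[0,0,0],[-0.006,-0.1,0],255],[[0,0,0],[-0.006,-0.1,0],255],[[0,0,0],[-0.006,-0.1,0],255],[[0,0,0],[-0.006,-0.1,0],255],[[0,0,0],[-0.003,-0.05,0.03],255],[[0,0,0],[0,0,0],255]]' >/dev/null;python3 st.py 528 133 210 -2.4
python3 - <<'E'
from h import *
grab("wrist","w4.png")
E
```

```text
t 13.07 p [535.  143.3 232.5] yaw -4.81 z [ 3.9e-03  4.0e-04 -1.0e+00] f [-0.85 -0.41  0.33] w 9.3 q [-0.85  0.15  0.56  1.76 -0.09  1.25 -0.35]
tool shift /500: [-0.0124  0.0217  0.0449] mm [-6.2 10.8 22.5]
turn z total norm: -0.0134
level turn norm [-0.0002 -0.0012 -0.    ]
```

View pics/w4.png

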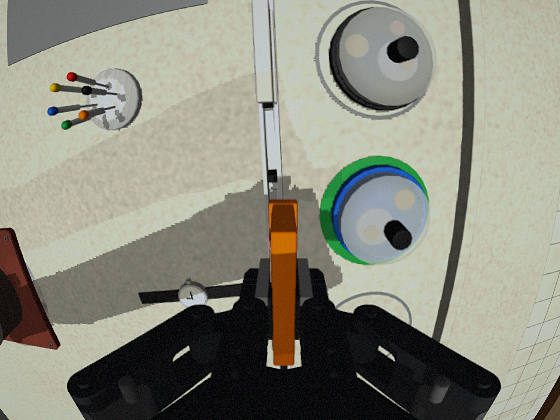

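The wrist view shows the holder gripped at (284,285), the rail at x≈270, and a cheek at (272,177). I'll zoom on the rail in this view and the earlier clear one.

Run:
```python
from h import *
a=cv2.imread("pics/w4.png")[90:240,235:335]; b=cv2.imread("pics/w2.png")[120:270,150:240]
z=lambda i:cv2.resize(i,None,fx=4,fy=4,interpolation=cv2.INTER_NEAREST)
cv2.imwrite("pics/z5.png",np.hstack([z(a),z(b)]))
```

```text
(no output)
```

View pics/z5.png

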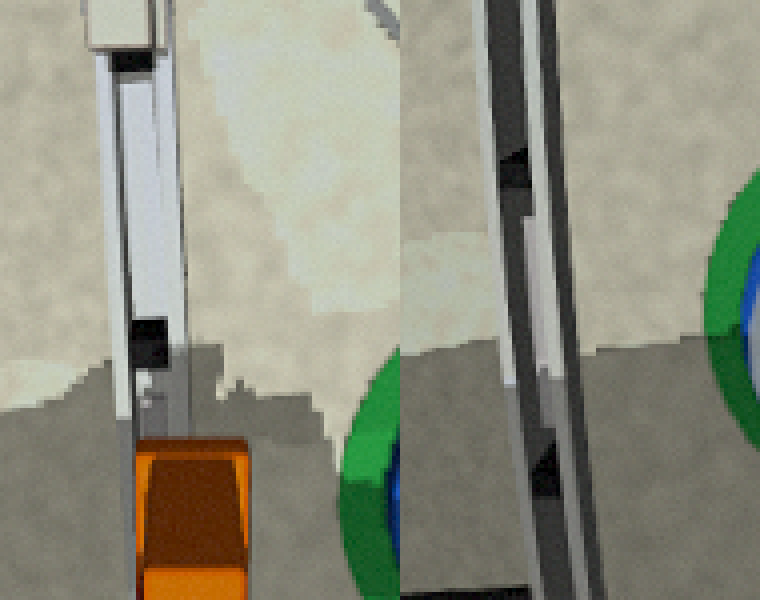

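Run:
```python
from h import *
im,K,P=load("wrist")
s=env.sense();R=np.array(s["eef_rot"]);T=np.eye(4);T[:3,:3]=R;T[:3,3]=s["tool_pos"]
C=np.linalg.inv(T)@P; print("cam in tool",C.round(3).tolist())
def pose(p,yaw,z):
    z=np.array(z,float);z/=np.linalg.norm(z);y=np.radians(yaw);x=np.array([np.cos(y),np.sin(y),0]);x-=z*(x@z);x/=np.linalg.norm(x)
    T=np.eye(4);T[:3,:3]=np.c_[x,np.cross(z,x),z];T[:3,3]=p;return T@C
P2=pose((616.1,130.1,248.7),-2.45,(-.0015,0,-1))
z4=lambda x,y:(235+x/4-.4,90+y/4-.4); z2=lambda x,y:(150+(x-400)/4-.4,120+y/4-.4)
for n,q in(("+y end L",(132,368)),("+y end R",(168,368)),("top L",(132,318)),("next cheek bottom?",(112,72)),("next R",(153,72))): print("w4",n,onz(K,P,z4(*q),107,1).round(1))
for n,q in(("+y end L",(502,188)),("+y end R",(532,188)),("lower cheek bot L",(534,497)),("lower bot R",(560,497)),("lower mid L",(530,465)),("upper mid",(500,160)),("green?",(700,300))): print("w2",n,onz(K,P2,z2(*q),107,1).round(1))
u=np.array([-.999,.041]);c=np.array([615.,129.4]); print("slot est",c+87.5*u, "end",c+87.5*u+33*np.array([.041,.999]))
# holder in current view: top face end corners, z top = tcp - 53.5+62
zt=s["tool_pos"][2]-53.5+62
for q in((145,568),(246,568),):print("holder top edge",onz(K,P,z4(*q),zt,1).round(1))
for q in((138,440),(250,440)):print("bar bottom? at +18",onz(K,P,z4(*q),zt-44,1).round(1), "at +26",onz(K,P,z4(*q),zt-36,1).round(1))
print(s["tool_pos"])
```

```text
cam in tool [[1.0, -0.001, 0.0, 0.417], [-0.001, -0.948, -0.318, -82.553], [0.001, 0.318, -0.948, -118.646], [0.0, 0.0, 0.0, 1.0]]
w4 +y end L [526.4 166.5 107. ]
w4 +y end R [533.3 165.9 107. ]
w4 top L [527.3 176.4 107. ]
w4 next cheek bottom? [528.  223.5 107. ]
w4 next R [535.5 222.8 107. ]
w2 +y end L [526.3 167.7 107. ]
w2 +y end R [533.  167.2 107. ]
w2 lower cheek bot L [523.5  96.6 107. ]
w2 lower bot R [529.8  96.5 107. ]
w2 lower mid L [523.8 104.5 107. ]
w2 upper mid [526.5 173.7 107. ]
w2 green? [567.1 141.  107. ]
slot est [527.5875 132.9875] end [528.9405 165.9545]
holder top edge [534.5 179.4 241.9]
holder top edge [543.8 178.6 241.9]
bar bottom? at +18 [532.2 178.7 197.9] at +26 [532.7 181.  205.9]
bar bottom? at +18 [546.  177.5 197.9] at +26 [545.8 179.9 205.9]
[535.62360978 141.92951232 233.36779718]
```

Slot centre ≈ (528.3,133.7), and the two views agree. The holder centre lies about (+0.6,+2.2) from the TCP.

```bash
python3 -m pendant '[[[0,-0.0012,-0.0134],[0,0,0],255],[[0,0,0],[0,0,0],255]]' >/dev/null;python3 st.py 527.7 131.4 175 -2.35
```

```text
t 13.38 p [536.5 138.7 234.8] yaw -2.83 z [ 2.8e-03  7.0e-04 -1.0e+00] f [-0.14 -0.25 -0.43] w 9.8 q [-0.84  0.15  0.56  1.75 -0.09  1.26 -0.3 ]
tool shift /500: [-0.0171  0.0156  0.1195] mm [-8.5  7.8 59.8]
turn z total norm: -0.0027
level turn norm [-0.0003 -0.0009  0.    ]
```

```bash
python3 -m pendant '[[[-0.0003,-0.0009,-0.0027],[-0.0171,0.0156,0.03],255],[[0,0,0],[0,0,0.05],255],[[0,0,0],[0,0,0.035],255],[[0,0,0],[0,0,0],255]]' >/dev/null;python3 st.py 527.7 131.4 175 -2.35
```

```text
t 13.88 p [529.1 126.6 178.2] yaw -3.07 z [ 3.5e-03  8.0e-04 -1.0e+00] f [0.1  0.27 0.57] w 9.8 q [-0.82  0.18  0.56  1.85 -0.11  1.14 -0.27]
tool shift /500: [-0.0033 -0.0094  0.0063] mm [-1.7 -4.7  3.2]
turn z total norm: -0.004
level turn norm [-0.0003 -0.0011 -0.    ]
```

```bash
python3 -m pendant '[[[-0.0003,-0.0011,-0.004],[-0.0033,-0.0094,0.006],255],[[0,0,0],[0,0,0],255]]' >/dev/null;python3 st.py 527.7 131.4 168 -2.35
python3 - <<'E'
from h import *
a,K,P=grab("wrist","w6.png"); sd,_,_=grab("side","s6.png")
z=lambda i,f:cv2.resize(i,None,fx=f,fy=f,interpolation=cv2.INTER_NEAREST)
cv2.imwrite("pics/z6.png",np.hstack([z(a[130:280,225:325],4),z(sd[90:240,230:330],4)]))
print(env.sense()["tool_pos"])
E
```

```text
t 14.12 p [528.5 131.7 176.4] yaw -2.35 z [ 1.3e-03  6.0e-04 -1.0e+00] f [0.5  0.6  0.42] w 8.9 q [-0.82  0.19  0.56  1.85 -0.11  1.14 -0.27]
tool shift /500: [-0.0015  0.0007  0.0167] mm [-0.8  0.3  8.4]
turn z total norm: -0.0
level turn norm [-0.0002 -0.0004  0.    ]
[528.69614516 131.27202767 176.58723706]
```

View pics/z6.png

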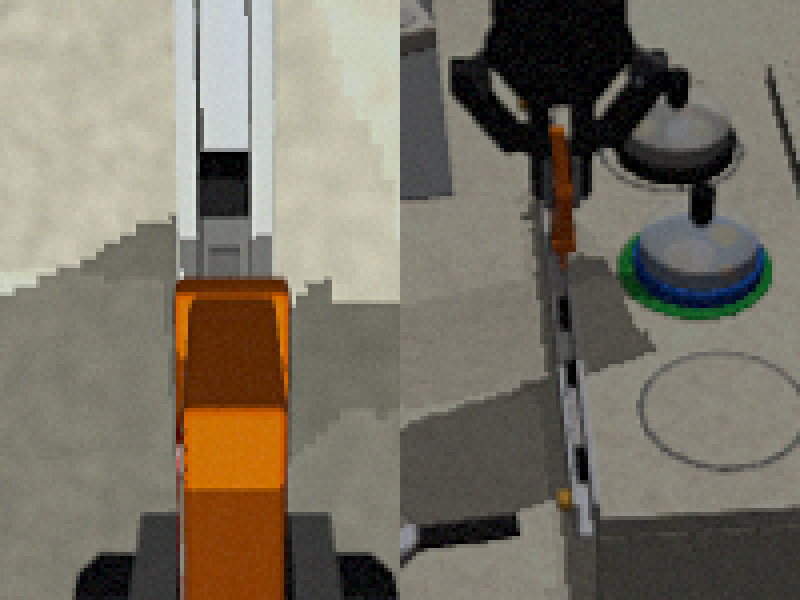

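The wrist crop shows the slot cheek at (198–250, 152–217) and the holder's end edge at (186–285, 407), above the slot. The side crop shows the holder upright over the socket.

Run:
```python
from h import *
im,K,P=load("wrist"); z4=lambda x,y:(225+x/4-.4,130+y/4-.4)
tz=176.5-53.5
a,b=onz(K,P,z4(198,217),107,1),onz(K,P,z4(250,217),107,1);print("slot end",a.round(1),b.round(1),((a+b)/2).round(1))
c,d=onz(K,P,z4(186,407),tz+62,1),onz(K,P,z4(285,407),tz+62,1);print("pane top end",c.round(1),d.round(1))
e,f=onz(K,P,z4(177,295),tz+26,1),onz(K,P,z4(289,295),tz+26,1);print("bar top end",e.round(1),f.round(1))
h=(c+d)/2; y=np.array([.041,.999]); print("offset slot-holder",((a+b)/2)[:2]-33*y-(h[:2]-35*y), "by bar",((a+b)/2)[:2]-33*y-(((e+f)/2)[:2]-35*y))
```

```text
slot end [525.6 166.3 107. ] [533.3 166.  107. ] [529.4 166.1 107. ]
pane top end [526.5 167.5 185. ] [535.6 167.2 185. ]
bar top end [524.2 167.2 149. ] [537.4 166.7 149. ]
offset slot-holder [-1.54337097  0.77468104] by bar [-1.29769475  1.18169733]
```

```bash
python3 -m pendant '[[[-0.0002,-0.0004,0],[-0.003,-0.002,0.012],255],[[0,0,0],[0,0,0.01],255],[[0,0,0],[0,0,0],255]]' >/dev/null;python3 st.py 527.2 132.4 158 -2.35
```

```text
t 14.6 p [527.3 132.5 165.1] yaw -2.39 z [ 1.e-03  3.e-04 -1.e+00] f [-0.38 -0.07 -0.68] w 9.1 q [-0.82  0.2   0.56  1.86 -0.11  1.12 -0.26]
tool shift /500: [-0.0002  0.0002  0.0143] mm [-0.1  0.1  7.1]
turn z total norm: -0.0002
level turn norm [-0.0001 -0.0003  0.    ]
```

Position on target. Gentle lowering in small steps.

```bash
python3 -m pendant '[[[0,0,0],[0,0,0.007],255],[[0,0,0],[0,0,0.006],255],[[0,0,0],[0,0,0],255]]' >/dev/null;python3 st.py 527.2 132.4 156 -2.35;  python3 -m pendant '[[[0,0,0],[0,0,0.005],255],[[0,0,0],[0,0,0],255]]' >/dev/null;python3 st.py 527.2 132.4 150 -2.35
```

```text
t 14.97 p [527.3 132.4 158.1] yaw -2.4 z [ 9.e-04  1.e-04 -1.e+00] f [-0.11  0.3  -0.25] w 9.5 q [-0.82  0.2   0.56  1.87 -0.12  1.1  -0.26]
tool shift /500: [-0.0002  0.      0.0042] mm [-0.1  0.   2.1]
turn z total norm: -0.0003
level turn norm [-0.     -0.0003 -0.    ]
t 15.22 p [527.4 132.4 155.5] yaw -2.4 z [ 1.1e-03  2.0e-04 -1.0e+00] f [-0.31 -0.25 -0.05] w 9.4 q [-0.82  0.21  0.56  1.87 -0.12  1.1  -0.26]
tool shift /500: [-0.0004  0.0001  0.0111] mm [-0.2  0.   5.5]
turn z total norm: -0.0003
level turn norm [-0.0001 -0.0003 -0.    ]
```

```bash
python3 -m pendant '[[[0,0,0],[0,0,0.006],255],[[0,0,0],[0,0,0.006],255],[[0,0,0],[0,0,0],255]]' >/dev/null;python3 st.py 527.2 132.4 142.5 -2.35;  python3 -m pendant '[[[0,0,0],[0,0,0.005],255],[[0,0,0],[0,0,0.002],255]]' >/dev/null;python3 st.py 527.2 132.4 142.5 -2.35
```

```text
t 15.6 p [527.6 132.5 149.3] yaw -2.4 z [ 1.5e-03  4.0e-04 -1.0e+00] f [-0.18  0.39 -1.02] w 9.7 q [-0.82  0.21  0.55  1.88 -0.13  1.08 -0.25]
tool shift /500: [-0.0007  0.0002  0.0137] mm [-0.4  0.1  6.8]
turn z total norm: -0.0003
level turn norm [-0.0002 -0.0005  0.    ]
t 15.85 p [527.7 132.5 146.1] yaw -2.4 z [ 1.6e-03  8.0e-04 -1.0e+00] f [-1.7  -0.99  4.98] w 9.3 q [-0.82  0.22  0.55  1.88 -0.13  1.08 -0.25]
tool shift /500: [-0.0009  0.0003  0.0073] mm [-0.5  0.1  3.6]
turn z total norm: -0.0003
level turn norm [-0.0003 -0.0005  0.    ]
```

```bash
python3 -m pendant '[[[0,0,0],[-0.0008,0,0.004],255],[[0,0,0],[0,0,0.001],255]]' >/dev/null;python3 st.py 527.2 132.4 142.5 -2.35;  python3 -m pendant '[[[0,0,0],[0,0,0.004],255],[[0,0,0],[0,0,0.002],255]]' >/dev/null;python3 st.py 527.2 132.4 142.5 -2.35
```

```text
t 16.1 p [527.6 132.5 144. ] yaw -2.41 z [ 0.0024  0.0011 -1.    ] f [-2.49 -1.08  6.48] w 9.7 q [-0.81  0.22  0.55  1.88 -0.13  1.07 -0.25]
tool shift /500: [-0.0008  0.0002  0.0031] mm [-0.4  0.1  1.5]
turn z total norm: -0.0003
level turn norm [-0.0004 -0.0008 -0.    ]
t 16.35 p [527.6 132.6 142.2] yaw -2.41 z [ 0.0021  0.0019 -1.    ] f [-8.63 -0.95 20.75] w 9.1 q [-0.81  0.22  0.55  1.89 -0.13  1.07 -0.25]
tool shift /500: [-0.0008  0.0003 -0.0006] mm [-0.4  0.2 -0.3]
turn z total norm: -0.0003
level turn norm [-0.0006 -0.0007  0.    ]
```

```bash
python3 -m pendant '[[[0,0,0],[-0.0006,0,0],255],[[0,0,0],[0,0,0],255]]' >/dev/null;python3 st.py 527.2 132.4 142.5 -2.35
python3 - <<'E'
from h import *
a,K,P=grab("wrist","w7.png"); sd,_,_=grab("side","s7.png")
z=lambda i,f:cv2.resize(i,None,fx=f,fy=f,interpolation=cv2.INTER_NEAREST)
cv2.imwrite("pics/z7.png",np.hstack([z(a[130:280,225:325],4),z(sd[90:240,230:330],4)]))
E
```

```text
t 16.6 p [527.6 132.5 143.1] yaw -2.42 z [ 0.0028  0.0024 -1.    ] f [-3.48 -0.85  6.  ] w 9.8 q [-0.81  0.22  0.55  1.89 -0.13  1.07 -0.25]
tool shift /500: [-0.0008  0.0001  0.0011] mm [-0.4  0.1  0.6]
turn z total norm: -0.0004
level turn norm [-0.0008 -0.0008  0.    ]
```

View pics/z7.png

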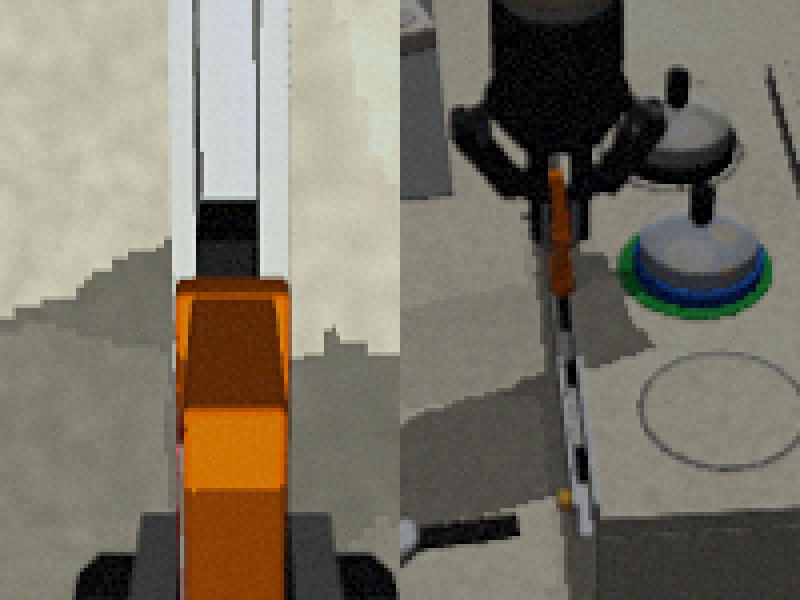

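Both crops show the holder seated on the rail; the cheek stays visible at (228,240) and the tray sits on the green. Now a final moderate press.

```bash
python3 -m pendant '[[[0,0,0],[-0.0008,0,0.0032],255]]' >/dev/null;python3 st.py 527.2 132.4 142.5 -2.35; python3 -c "
from h import *
for i in range(6): env.capture('side')
"; python3 st.py
```

```text
t 16.82 p [527.6 132.5 142.2] yaw -2.42 z [ 0.0036  0.003  -1.    ] f [-6.33 -2.39 20.41] w 9.4 q [-0.81  0.22  0.55  1.89 -0.13  1.07 -0.25]
tool shift /500: [-0.0007  0.0003 -0.0005] mm [-0.4  0.2 -0.3]
turn z total norm: -0.0004
level turn norm [-0.001  -0.0011 -0.    ]
t 17.12 p [527.5 132.5 142.3] yaw -2.43 z [ 0.0035  0.003  -1.    ] f [-3.11 -1.23 11.26] w 9.3 q [-0.81  0.22  0.55  1.89 -0.13  1.07 -0.25]
```

```bash
python3 -c "
from h import *
for i in range(12): env.capture('side')
"; python3 st.py; python3 -c "
from h import *
for i in range(12): env.capture('side')
im,K,P=grab('wrist','w8.png')
"; python3 st.py
```

```text
t 17.73 p [527.5 132.4 142.3] yaw -2.43 z [ 0.0034  0.0029 -1.    ] f [-3.   -0.93 11.56] w 9.4 q [-0.81  0.22  0.55  1.89 -0.13  1.07 -0.25]
t 18.38 p [527.6 132.5 142.3] yaw -2.43 z [ 0.0035  0.003  -1.    ] f [-4.42 -1.04 11.69] w 9.4 q [-0.81  0.22  0.55  1.89 -0.13  1.07 -0.25]
```

The press holds steady at about 11.5 N with the holder home. I'm handing in.

```bash
python3 -c "
from workcell import env
print(env.close_job())"
```

```text
the job is handed in; nothing more can be done
None
```

I slid the blue tray onto the green spot and pressed the orange ticket holder home in that bay's socket. I handed the job in still gripping it, at about 18.4 s of the 56 s allowed. The system gives no verdict, so what follows rests on my own checks.

- **Tray:** I gripped it by the knob and slid it about 130 mm along the shelf, then let go. It measured about 2 mm off the centre of the green spot. In the last close pictures it stood flat and untouched.
- **Holder:** I lifted it out of the rack and lowered it into the socket, with the ticket on the robot side, away from the trays. It touched the spring at the expected depth.
- **Home:** The force then rose sharply to about 20 N, at most about 0.3 mm from the computed home height. I took that as the shoulders landing on the rail.
- **Final state:** The downward press held at 11–12 N for more than a second, with the height steady at 142.3 mm and the gripper closed at 9.4 mm on the 10 mm pane.
- **What disagreed:** A side force of 3–4 N toward the front remained at the end, so the tongue probably leans lightly on one lip. One early corner estimate of the rack was about 17 mm out, so I re-measured from close by. The scene and wrist cameras differ by about 2 mm, so I aligned holder and slot within a single wrist image.
- **Not checked:** I did not measure the black tray, screwdriver stand, watch or loupe after the moves. My path kept clear of them, and I felt no unexpected contact.

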